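# Press the brew timer home in its sloping stand

## Robot

A 6-joint arm with a two-finger parallel gripper is mounted at the origin on a cart in front of the work surface, level with it; the furniture and walls round the work are solid. World frame = base frame: x ahead of the robot, y to its left, z up, the work surface at z = 0. Lengths are in m, angles in rad, forces in N, time in s.
With the tool pointing down it reaches from about 0.25 to 0.775 m from the base axis. Payload 4 kg.
Tool frame: the origin (TCP) lies on the centre line of the jaws, within the pads' length; the fingertips stand robot.tips_ahead ahead of it and the grasp point (between the pads) lies 8 mm behind it (robot.tips_ahead is the distance from the TCP to the fingertips, in m); z points along the fingers, y is the line along which they close (so a half turn about z gives the same grasp; the last joint's range is limited). The gripper opens to 94 mm and grips with 3 to 60 N. Pads are 16 mm wide; open, the fingers measure 119 mm over their backs; the gripper's body (75 mm by 177 mm) begins 78 mm behind the grasp point.
Start: joints at [1.151, 0.087, 1.371, -0, 1.684, -0.103], TCP at [0.171, 0.523, 0.217] pointing down, gripper open.
Joint ranges: [-3.1, 3.1], [-0.76, 2.03], [0.27, 2.55], [-1.08, 4.22], [0.17, 2.65], [-2.57, 2.57]. Speed limits (rad/s): [2.79, 2.79, 3.14, 3.14, 3.14, 3.14].

## Interface

Orientations are given as [roll, pitch, yaw] about the fixed x, y, z axes, in that order (R = Rz(yaw) Ry(pitch) Rx(roll)).
In Python, from bench import robot, snapshot, close_job, spotter gives the robot as it stands. The module is installed in compiled form; this text tells all that it offers.
- The arm moves only by the tool servo_tool, never from a script. Its argument "commands" is one flat list of numbers, 7 for each row, row after row: the shift along the tool's x, y, z in m, then the turn, a rotation vector about the tool's x, y, z in degrees, then the finger opening in m, from 0 to 0.094. In form: [x, y, z, ax, ay, az, grip, x, y, z, ax, ay, az, grip, ...]. A call has 1 to 10 rows; each row is the pose to reach, as a shift and turn from the pose commanded when the call began, along the tool's axes at that moment; what a row does not reach only later rows make up. A row lasts 1/8 s, in which the tool goes at most 62.5 mm and 10.7 degrees, less where a joint would pass 70% of its speed; a pose out of reach is approached as far as the arm can. A call with a gripper value outside its range is refused whole. The fingers move at their own pace and stop on an object; the grip force is fixed at half the most. Time passes only in rows, so rows that repeat a pose let the fingers close. It gives the time, the measured TCP pose, the force, the opening and the grip force at its end, in the units of the state.
- robot.get_obs(): the state, without advancing time (a new reading comes with each control period).
- snapshot(name): name is "side" or "top"; returns a dict with "img" (400x640x3 uint8, blue, green, red), "camera_matrix" (3x3 intrinsics, pixels), "extrinsics" (4x4, takes a point from camera to world coordinates). Camera axes: x right, y down, z forward; pixel columns grow to the right and rows downward; lengths in m; the calibration is good to about 2 mm. A picture is of the moment at which its call begins. There is no depth.
- close_job(): hands the job in; it is judged then, once.
Trained networks look in a picture, given as the dict that the camera call returned (one of the last four; its "shot" number tells which), for a name from the list of things; names that differ only in an ending like _2 or _b are one class to them, and where a whole thing is asked for, a point or a joint stands for the part that bears it (a point fixed in the world has none). Each returns a list of dicts, best first, with "conf" (0 to 1); they miss things now and then, are a little off and sometimes report something else, mostly with a low value. They report only what shows in the picture. A call takes as long as a camera call. They do not tell look-alikes from the thing itself.
- spotter.trace(name, picture): "region" (400x640 bool, what is visible of it) and "box" ([left, top, width, height] in pixels, round what is visible of it).
The state is a dict: "time": time; "joint_positions": joint angles; "qvel": joint speeds; "joint_torque": joint torques, N m; "tool_pos": TCP position; "ee_rot": TCP orientation; "wrist_force": force on the tool from outside, world axes, zero at the start; "wrist_torque": the same for the moment, N m; "width": finger opening in m; "finger_force": force on a finger pad.
Only numpy, scipy, OpenCV 4.12 (cv2) and the standard library are available. Lean on these libraries where they do the work, as an engineer would, in place of code of your own. Each camera call takes 0.05 s, during which the arm holds its last target. There are 200 camera calls.

## Task

Put the white brew timer that lies on the bench into the empty sloping black stand, face up (either end may be on the left), and press it down between the orange spring grips until it bottoms and its face is flush with the rim all round. Leave the bowl, the metal cup and the tamper where they are.

Things in the scene. Friction and masses are not known exactly. Their poses are not given: they have to be found in the camera images.
- brew_timer: White brew timer with blue keys on its upper face, lying flat on the bench, face up: a slab 56 mm (its x) by 100 mm (its y) by 17 mm high, 0.085 kg, edges rounded; the sides taper, from 50 x 94 mm at the underside to full size 13 mm up. Origin: centre of its underside; z out of its face.
- stand: Fixed stand: aluminium base plate 120 x 150 mm, 8 mm high, carrying the tray. Origin: centre of its underside on the bench; its low side faces its own -x, toward the robot's front left.
- tray: Black tray on the stand, sloping 25 degrees down toward the stand's -x; outside 84 mm (x, up the slope) by 136 mm (y, level). Recess 60 (x) by 104 (y) by 17 mm deep below the rim, mouth with 3 mm chamfer: 2 mm play per side, timer flush when on the floor. Origin: centre of the recess floor, 50 mm above the bench; z: outward normal of the floor, the timer goes in along -z.
- grips (a point): Point midway between the two orange spring grips, 7 mm above the recess floor on the tray's z axis. Each grip is 30 mm wide, in the middle of a short wall, and slopes in from the rim to 7 mm proud of the wall at the floor. The timer stops on them 6 to 9 mm proud of the rim, takes about 6 to 20 N to push in, and stays where it is left; one end may hang and need its own push.
- bowl: White bowl with dark coffee, 88 mm wide, 57 mm high; bystander. Origin: centre of its underside.
- metal_cup: Small plain metal cup, 60 mm wide, 48 mm high; bystander. Origin: centre of its underside.
- press_tamper: Tamper with wooden handle, 58 mm wide, 90 mm high, standing; bystander. Origin: centre of its underside.
Mind the look-alikes: they are no part of the job. Several things have the shape of the brew_timer; the one meant has the colours described above.

How it is judged:
By the outcome, as a careful person would: the job done as asked, in the order asked, and still so for the second after the job is handed in, with the robot touching nothing.
It also fails if it takes over 51 s, if anything falls off the work surface, if the arm or the gripper's body presses on something with over 40 N, if the wrist force passes 120 N, or if a joint passes its speed limit or range.

## Working session

There is one attempt and no reset: what is moved stays moved. The work goes in short steps, Python scripts to look and compute and a tool call to move; the robot and the scene stay as the last step left them, time stands still between calls to the robot, and variables do not carry over. Pictures are saved under pics/ and viewed, at most 10 in all, crops included, and the job is handed in when it is done.

Besides the shell and the picture viewer there is one more tool, called after "Emit:" in YAML: its name, and indented under it one key for each argument. servo_tool: Moves the arm, as the interface text tells. Its arguments: {"type":"object","properties":{"commands":{"type":"array","items":{"type":"number"}}},"required":["commands"]}

```bash
mkdir -p pics; cat > h.py <<'E'
import numpy as np, cv2
from bench import robot, snapshot, close_job, spotter
from scipy.spatial.transform import Rotation as R
def proj(s,P):
    T=np.linalg.inv(s["extrinsics"]); p=np.atleast_2d(P)@T[:3,:3].T+T[:3,3]
    u=p@np.array(s["camera_matrix"]).T; return u[:,:2]/u[:,2:]
def onplane(s,uv,z):
    K=np.array(s["camera_matrix"]);E=np.array(s["extrinsics"])
    uv=np.atleast_2d(uv); d=np.c_[uv,np.ones(len(uv))]@np.linalg.inv(K).T@E[:3,:3].T
    o=E[:3,3]; return o+d*((z-o[2])/d[:,2:])
E
python3 - <<'E'
from h import *
o=robot.get_obs(); print({k:np.round(v,3) for k,v in o.items()}, robot.tips_ahead)
for n in("side","top"):
    s=snapshot(n); cv2.imwrite(f"pics/{n}0.png",s["img"]); print(n,np.round(s["camera_matrix"],1).tolist(),np.round(s["extrinsics"],3).tolist())
    for t in("brew_timer","tray","stand","bowl","metal_cup","press_tamper"):
        for d in spotter.trace(t,s):
            r=d["region"].astype(np.uint8)
            print(t,round(d["conf"],2),d["box"],s["img"][d["region"]].mean(0).round(), np.round(cv2.minAreaRect(cv2.findNonZero(r)[:,0])[0],1))
E
```

```text
{'time': np.float64(0.0), 'joint_positions': array([ 1.151,  0.088,  1.372,  0.   ,  1.684, -0.103]), 'qvel': array([ 0.001, -0.002, -0.001,  0.001, -0.002, -0.   ]), 'joint_torque': array([-0.0000e+00, -3.4017e+01, -3.0243e+01,  7.2000e-02,  3.3000e-02,
       -0.0000e+00]), 'tool_pos': array([0.171, 0.522, 0.215]), 'ee_rot': array([-3.139, -0.   ,  2.825]), 'wrist_force': array([ 0.418, -0.051,  0.153]), 'wrist_torque': array([ 0.025, -0.009, -0.016]), 'finger_force': np.float64(0.0), 'width': np.float64(0.094)} 0.011
side [[476.7, 0.0, 321.5], [0.0, 476.7, 192.7], [0.0, 0.0, 1.0]] [[0.864, -0.413, 0.287, 0.114], [-0.503, -0.701, 0.505, -0.696], [-0.007, -0.581, -0.814, 1.176], [0.0, 0.0, 0.0, 1.0]]
brew_timer 0.97 [327.3, 227.7, 37.8, 27.5] [127. 130. 130.] [344.3 241.5]
brew_timer 0.72 [258.8, 212.0, 33.8, 19.6] [ 49. 117.  26.] [276.  222.5]
brew_timer 0.5 [291.4, 148.3, 48.9, 39.1] [21. 22. 26.] [315.7 167.5]
tray 0.98 [290.6, 150.1, 51.7, 36.9] [20. 22. 26.] [316.  167.7]
stand 0.68 [287.6, 153.4, 58.6, 51.1] [51. 53. 57.] [317.6 175.7]
stand 0.64 [290.6, 151.7, 52.6, 33.9] [2
[... 271 characters left out ...]
 203.8], [0.0, 0.0, 1.0]] [[0.02, -0.976, 0.217, 0.207], [-1.0, -0.019, 0.006, -0.006], [-0.002, -0.217, -0.976, 1.47], [0.0, 0.0, 0.0, 1.0]]
brew_timer 0.7 [295.0, 245.2, 26.4, 29.8] [ 53. 109.  47.] [307.7 260. ]
brew_timer 0.62 [340.6, 201.3, 34.2, 27.4] [119. 125. 130.] [357.8 216.4]
tray 0.89 [268.2, 174.3, 29.0, 49.8] [40. 44. 50.] [280.8 198. ]
stand 0.62 [262.5, 176.0, 45.5, 53.2] [64. 69. 76.] [282.5 199.3]
bowl 0.87 [413.0, 146.1, 28.6, 30.3] [49. 60. 76.] [426.5 160.5]
metal_cup 0.68 [329.8, 146.1, 20.6, 25.5] [57. 64. 74.] [339.3 159.4]
press_tamper 0.65 [182.9, 201.6, 23.8, 20.9] [68. 78. 92.] [194.  211.5]
press_tamper 0.42 [412.7, 145.0, 29.0, 29.6] [53. 65. 80.] [426.5 160.5]
```

```bash
python3 - <<'E'
import cv2,numpy as np
a=cv2.imread("pics/side0.png")[90:300,230:480];b=cv2.imread("pics/top0.png")[130:290,170:450]
cv2.imwrite("pics/s1.png",cv2.resize(a,None,fx=2.85,fy=2.85,interpolation=cv2.INTER_CUBIC))
cv2.imwrite("pics/t1.png",cv2.resize(b,None,fx=2.85,fy=2.85,interpolation=cv2.INTER_CUBIC))
E
```

```text
(no output)
```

View pics/s1.png

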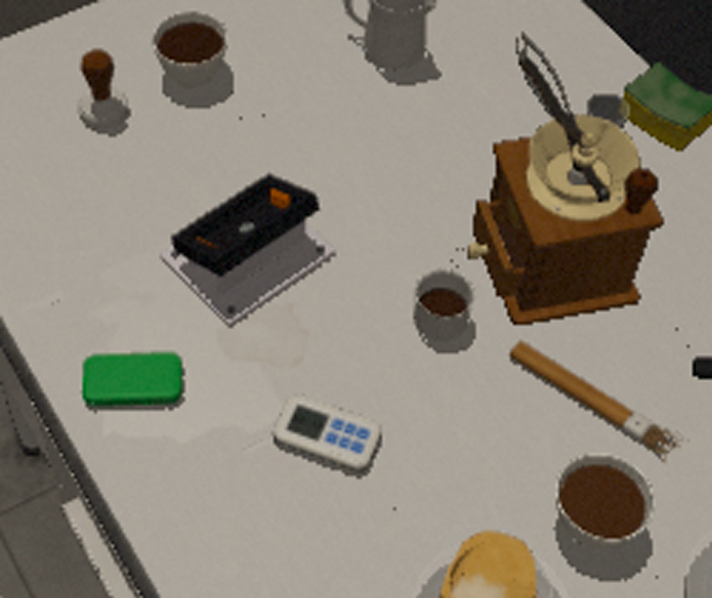

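View pics/t1.png

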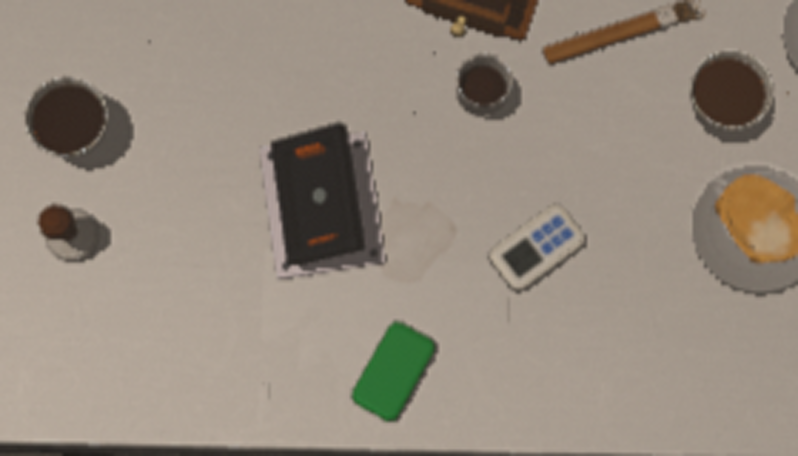

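Candidates shaped like the timer are the white slab with blue keys at side (344,241) / top (358,216), and the plain green slab at side (276,222) / top (308,260). The enlarged crops show that only the white one has blue keys, so that is the timer. The black tray, with orange grips and a grey centre dot, is at side (316,168) / top (281,198).

```bash
cat > fit.py <<'E'
from h import *
from scipy.optimize import minimize
S={n:snapshot(n) for n in("side","top")}
def rect(a,b,z): return np.array([[sx*a/2,sy*b/2,z] for sx,sy in((-1,-1),(1,-1),(1,1),(-1,1))])
def rr(a,b,z,r=6e-3):
    t=np.radians(np.arange(0,91,30)); o=[]
    for k,(sx,sy) in enumerate(((1,1),(-1,1),(-1,-1),(1,-1))):
        q=t+k*np.pi/2; o+=[[sx*(a/2-r)+r*np.cos(v),sy*(b/2-r)+r*np.sin(v),z] for v in q]
    return np.array(o)
def hullmask(s,P,box,f=6):
    x,y,w,h=box; u=(proj(s,P)-[x,y]+.5)*f-.5
    m=np.zeros((h*f,w*f),np.uint8); cv2.fillConvexPoly(m,cv2.convexHull(u.astype(np.float32)).round().astype(np.int32),255)
    return cv2.resize(m,(w,h),interpolation=cv2.INTER_AREA)/255.
def Tz(p): return R.from_euler('z',p[3]).as_matrix(),np.array(p[:3])
def fit(masks,pts,p0,ns=('side','top')):
    def cost(p):
        A,t=Tz(p); P=pts@A.T+t; c=0
        for n in ns:
            m,box=masks[n]; g=hullmask(S[n],P,box); c+=((g-m)**2).sum()
        return c
    best=min((minimize(cost,p0+np.array([0,0,0,d]),method='Nelder-Mead',options=dict(initial_simplex=np.array([p0+np.array([0,0,0,d])]*5)+np.r_[np.zeros((1,4)),np.diag([.01,.01,.004,.15])],maxiter=500)) for d in(-.4,-.2,0,.2,.4)),key=lambda r:r.fun)
    return best.x,best.fun
timer_pts=np.r_[rr(.050,.094,0),rr(.056,.100,.012),rr(.055,.099,.0165)]
E
python3 - <<'E'
from fit import *
masks={};
for n,s in S.items():
    d=max((d for d in spotter.trace("brew_timer",s) if np.ptp(s["img"][d["region"]].mean(0))<25 and s["img"][d["region"]].mean()>80),key=lambda d:d["conf"])
    x,y,w,h=[int(v) for v in d["box"]]; box=(x-12,y-12,w+24,h+24)
    masks[n]=(d["region"][box[1]:box[1]+box[3],box[0]:box[0]+box[2]].astype(float),box)
    print(n,d["box"],d["region"].sum())
c=onplane(S["top"],[357.8,216.4],.01)[0]; print("c",c)
for ns in(("side","top"),("top",),("side",)):
  for y0 in (.6,2.2): 
    p,f=fit(masks,timer_pts,np.r_[c[:2],0,y0-np.pi/2],ns); print(ns,np.round(p,4),round(f,1))
# tray features
pt={}
for n,s in S.items():
    h=cv2.cvtColor(s["img"],cv2.COLOR_BGR2HSV).astype(int); x0,y0,x1,y1={'side':(280,140,350,210),'top':(258,165,310,235)}[n]
    m=((h[...,0]<20)&(h[...,1]>130)&(h[...,2]>45)); k=np.zeros_like(m);k[y0:y1,x0:x1]=1
    N,_,st,ce=cv2.connectedComponentsWithStats((m&k).astype(np.uint8)); print(n,[(st[i,4],np.round(ce[i],1).tolist()) for i in range(1,N)])
    g=s["img"].astype(int).sum(2)
    bx={'side':(311,164,323,176),'top':(276,192,289,206)}[n]; q=g[bx[1]:bx[3],bx[0]:bx[2]]; 
    w=np.clip(q-np.median(q)-60,0,None); ys,xs=np.mgrid[bx[1]:bx[3],bx[0]:bx[2]]; pt[n]=((w*xs).sum()/w.sum(),(w*ys).sum()/w.sum()); print("disc",n,np.round(pt[n],2),w.max())
PM={n:np.array(S[n]["camera_matrix"])@np.linalg.inv(S[n]["extrinsics"])[:3] for n in S}
X=cv2.triangulatePoints(PM["side"],PM["top"],np.array(pt["side"]),np.array(pt["top"]));X=(X[:3]/X[3])[:,0];print("disc3d",X,[proj(S[n],X)-pt[n] for n in S])
E
```

```text
side [325.6, 230.3, 38.0, 27.1] 671
top [344.0, 200.8, 28.9, 28.8] 585
c [ 0.49422213 -0.15023679  0.01      ]
('side', 'top') [ 4.9600e-01 -1.5110e-01  1.1000e-03 -2.4873e+00] 64.6
('side', 'top') [ 4.961e-01 -1.502e-01 -2.000e-04  6.548e-01] 63.9
('top',) [ 0.4948 -0.1498 -0.0031  0.6642] 19.6
('top',) [ 0.4936 -0.1492  0.0044  0.6675] 19.5
('side',) [ 0.4995 -0.1479 -0.0066  0.642 ] 21.0
('side',) [ 0.4997 -0.1484 -0.0058  0.6394] 20.9
side [(np.int32(40), [327.8, 159.3]), (np.int32(8), [302.0, 174.5])]
disc side [316.06 169.31] 187.0
top [(np.int32(39), [278.3, 182.1]), (np.int32(21), [282.2, 213.4])]
disc top [281.5  198.13] 99.0
disc3d [0.5392851  0.08447653 0.05079822] [array([[-0.41290363,  0.15979163]]), array([[ 0.10266276, -0.41904743]])]
```

```bash
cat >> fit.py <<'E'
def tray(p):
    A=R.from_euler('z',p[2]).as_matrix()@R.from_euler('y',-25,degrees=True).as_matrix(); return A,np.array([p[0],p[1],.05])
def draw(n,sets,box,f,name):
    x,y,w,h=box; im=cv2.resize(S[n]["img"][y:y+h,x:x+w],None,fx=f,fy=f,interpolation=cv2.INTER_CUBIC)
    for P,c in sets:
        u=((proj(S[n],P)-[x,y]+.5)*f-.5).round().astype(np.int32); cv2.polylines(im,[u],True,c,1)
    return im
E
python3 - <<'E'
from fit import *
from scipy.optimize import least_squares
L=np.array([[0,0,0],[0,.0485,.0085],[0,-.0485,.0085]])
obs={'top':[[281.5,198.1],[278.3,182.1],[282.2,213.4]],'side':[[316.06,169.3],[327.8,159.3]]}
def res(p,ns=('top','side')):
    A,t=tray(p); P=L@A.T+t; return np.concatenate([(proj(S[n],P[:len(obs[n])])-obs[n]).ravel() for n in ns])
for ns in(('top','side'),('top',)):
    r=least_squares(res,[.54,.085,-1.5],args=(ns,)); print(ns,np.round(r.x,4),np.round(r.fun,1))
p=least_squares(res,[.54,.085,-1.5]).x
A,t=tray(p)
z=R.from_euler('z',p[2]).as_matrix(); tp=np.array([.496,-.1503,0,.655]); B,tt=Tz(tp)
sets=[(rect(.084,.136,.017)@A.T+t,(0,255,0)),(rect(.060,.104,.017)@A.T+t,(255,255,0)),(rect(.060,.104,0)@A.T+t,(255,0,255)),(rect(.12,.15,.008)@z.T+[p[0],p[1],0],(0,0,255)),
 (rr(.056,.1,.013)@B.T+tt,(0,0,255)),(rr(.05,.094,0)@B.T+tt,(0,255,0))]
a=draw("side",sets,(280,140,90,125),4,"");b=draw("top",sets,(255,165,125,75),5.3,"")
b=b[:500]; a2=cv2.copyMakeBorder(a,0,max(0,b.shape[0]-a.shape[0]),0,0,0)
cv2.imwrite("pics/ov_s.png",a);cv2.imwrite("pics/ov_t.png",b);print(a.shape,b.shape)
E
```

```text
('top', 'side') [ 0.5393  0.0846 -1.4227] [ 0.1 -0.3  0.1 -0.2 -0.1 -0.4 -0.4  0.3 -0.4  0.1]
('top',) [ 0.5383  0.0847 -1.4175] [ 0.  -0.  -0.   0.1 -0.  -0.1]
(500, 360, 3) (398, 662, 3)
```

View pics/ov_s.png

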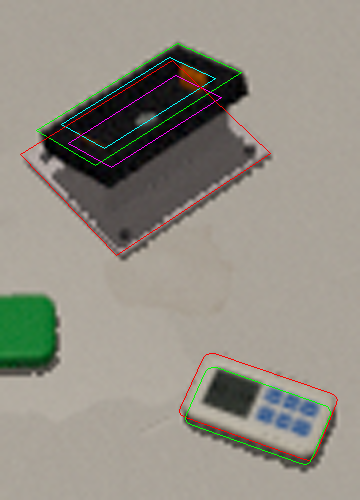

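View pics/ov_t.png

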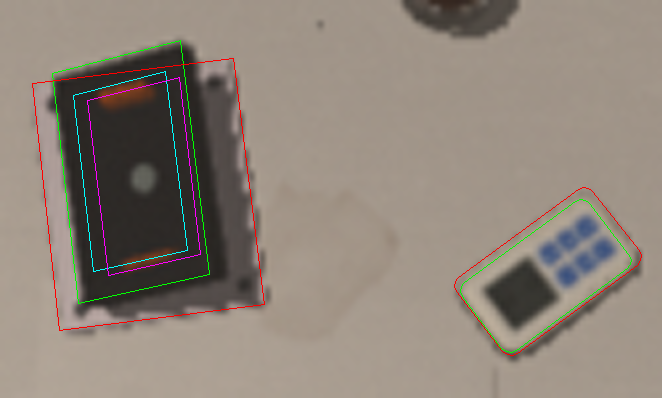

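The side overlay shows the stand plate and rim outline matching (side ≈(316,168)), tilted down toward +y. The timer outline at side (344,241) fits to about 1 px, perhaps 1–2 mm too far in +x. I'll use timer (0.495, -0.150, yaw 0.66) and tray (0.539, 0.0845, yaw -1.42).

```bash
cat > mv.py <<'E'
from h import *
def Rdown(yaw_y): # tool z down, tool y at heading yaw_y
    y=np.array([np.cos(yaw_y),np.sin(yaw_y),0]);z=np.array([0,0,-1.]);return np.c_[np.cross(y,z),y,z]
TA=R.from_euler('z',-1.42).as_matrix()@R.from_euler('y',-25,degrees=True).as_matrix(); TO=np.array([.539,.0845,.05])
Rtray=np.c_[np.cross(-TA[:,0],-TA[:,2]),-TA[:,0],-TA[:,2]]
def trayp(x,y,z): return TO+TA@[x,y,z]   # world point from tray coords
def rel(pos,Rt):
    o=robot.get_obs(); M=R.from_euler('xyz',o["ee_rot"]).as_matrix()
    print("t",round(float(o["time"]),2),"shift",np.round(M.T@(np.array(pos)-o["tool_pos"]),4),"rot",np.round(R.from_matrix(M.T@Rt).as_rotvec(degrees=True),2),"pos",np.round(o["tool_pos"],4),"F",np.round(o["wrist_force"],1),"q",np.round(o["joint_positions"],2),"w",np.round(o["width"],4))
E
python3 -c "
from mv import *
rel([.495,-.15,.11],Rdown(.66)); print(Rtray, trayp(0,0,.06))"
```

```text
t 1.0 shift [-0.5171 -0.5383  0.1065] rot [1.000e-02 0.000e+00 3.403e+01] pos [0.1714 0.5226 0.2165] F [ 0.1 -0.9 -0.5] q [ 1.15  0.09  1.37 -0.    1.68 -0.1 ] w 0.0941
[[-0.98865176 -0.13615051  0.06348803]
 [-0.15022547  0.89602279 -0.41782229]
 [ 0.         -0.42261826 -0.90630779]] [0.53519072 0.10956934 0.10437847]
```

Emit:
servo_tool:
  commands: [-0.517, -0.538, 0.03, 0, 0, 34, 0.094, -0.517, -0.538, 0.03, 0, 0, 34, 0.094, -0.517, -0.538, 0.03, 0, 0, 34, 0.094, -0.517, -0.538, 0.03, 0, 0, 34, 0.094, -0.517, -0.538, 0.03, 0, 0, 34, 0.094, -0.517, -0.538, 0.03, 0, 0, 34, 0.094, -0.517, -0.538, 0.03, 0, 0, 34, 0.094, -0.517, -0.538, 0.03, 0, 0, 34, 0.094, -0.517, -0.538, 0.1065, 0, 0, 34, 0.094, -0.517, -0.538, 0.1065, 0, 0, 34, 0.094]

```text
time: 2.25
tool_pos: [0.4402, -0.0359, 0.1552]
ee_rot: [3.14, 0.001, 2.231]
wrist_force: [0.5, 0.2, 0.5]
width: 0.0938
finger_force: 0.0
```

Emit:
servo_tool:
  commands: [0, 0, 0, 0, 0, 0, 0.094]

```text
time: 2.38
tool_pos: [0.4388, -0.0368, 0.1529]
ee_rot: [-3.138, -0.003, 2.225]
wrist_force: [-0.3, 0.8, 0.3]
width: 0.094
finger_force: 0.0
```

```bash
python3 -c "
from mv import *
rel([.495,-.15,.06],Rdown(.66))"
```

```text
t 2.38 shift [-0.1243 -0.024   0.0926] rot [-0.19 -0.17 -0.33] pos [ 0.4388 -0.0368  0.1529] F [-0.3  0.8  0.3] q [-0.21 -0.14  1.72 -0.    1.57 -0.87] w 0.094
```

Emit:
servo_tool:
  commands: [-0.062, -0.012, 0.03, 0, 0, 0, 0.094, -0.124, -0.024, 0.06, 0, 0, 0, 0.094, -0.124, -0.024, 0.0926, 0, 0, 0, 0.094, -0.124, -0.024, 0.0926, 0, 0, 0, 0.094, -0.124, -0.024, 0.0926, 0, 0, 0, 0.094, -0.124, -0.024, 0.0926, 0, 0, 0, 0.094]

```text
time: 3.12
tool_pos: [0.4976, -0.1457, 0.0649]
ee_rot: [3.139, 0.003, 2.233]
wrist_force: [0.5, -0.2, 0.3]
width: 0.0943
finger_force: 0.0
```

```bash
python3 -c "
from mv import *
P=[]
for i in range(4):
  s=snapshot('top' if i%2 else 'side'); rel([.495,-.15,.020],Rdown(.66)); cv2.imwrite('pics/g%d.png'%i,s['img'])
a=cv2.imread('pics/g2.png')[190:290,290:400];b=cv2.imread('pics/g1.png')[170:270,300:410]
cv2.imwrite('pics/gg.png',cv2.resize(np.hstack([a,b]),None,fx=3.6,fy=3.6,interpolation=2))
"
```

```text
t 3.17 shift [-0.0016 -0.0046  0.0448] rot [0.13 0.19 0.12] pos [ 0.4975 -0.1458  0.0648] F [-0.2 -0.5  0.2] q [-0.39  0.1   1.67  0.    1.37 -1.06] w 0.094
t 3.23 shift [-0.0017 -0.0044  0.0444] rot [0.11 0.17 0.11] pos [ 0.4973 -0.1459  0.0644] F [-0.  -0.4 -0.3] q [-0.39  0.1   1.67  0.    1.37 -1.06] w 0.0939
t 3.27 shift [-0.0018 -0.0042  0.0441] rot [0.09 0.13 0.09] pos [ 0.4971 -0.146   0.0641] F [ 0.3 -0.1 -0.2] q [-0.4   0.1   1.67  0.    1.37 -1.06] w 0.0943
t 3.33 shift [-0.0018 -0.004   0.0437] rot [0.07 0.11 0.08] pos [ 0.4969 -0.1461  0.0637] F [ 0.1 -0.2 -0.2] q [-0.4   0.1   1.67  0.    1.37 -1.06] w 0.094
```

View pics/gg.png

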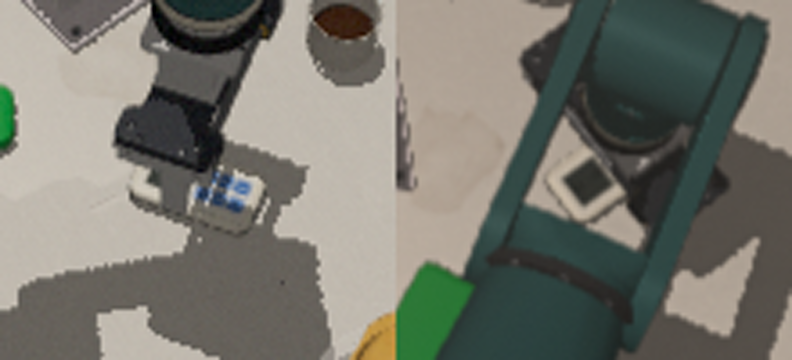

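The gripper straddles the middle of the timer (left half of the crop, ≈(195,185)). The small remaining offset is settling lag, so I descend by the commanded 40 mm.

Emit:
servo_tool:
  commands: [0, 0, 0.02, 0, 0, 0, 0.094, 0, 0, 0.04, 0, 0, 0, 0.094, 0, 0, 0.04, 0, 0, 0, 0.094, 0, 0, 0.04, 0, 0, 0, 0.094, 0, 0, 0.04, 0, 0, 0, 0.094]

```text
time: 3.95
tool_pos: [0.4972, -0.1467, 0.0237]
ee_rot: [3.14, 0.002, 2.231]
wrist_force: [-0.5, 0.1, -0.1]
width: 0.094
finger_force: 0.0
```

```bash
python3 -c "
from mv import *
rel([.495,-.15,.020],Rdown(.66))"
```

```text
t 3.95 shift [-0.0012 -0.0038  0.0037] rot [0.07 0.11 0.04] pos [ 0.4972 -0.1467  0.0237] F [-0.5  0.1 -0.1] q [-0.4   0.14  1.71  0.    1.29 -1.06] w 0.094
```

Emit:
servo_tool:
  commands: [0, -0.003, 0.003, 0, 0, 0, 0.094, 0, -0.003, 0.003, 0, 0, 0, 0.094, 0, -0.003, 0.003, 0, 0, 0, 0.094, 0, -0.003, 0.003, 0, 0, 0, 0.094]

```text
time: 4.45
tool_pos: [0.4941, -0.1483, 0.0195]
ee_rot: [3.141, 0.0, 2.231]
wrist_force: [0.2, -0.1, 0.5]
width: 0.0941
finger_force: 0.0
```

```bash
python3 -c "
from mv import *
rel([.495,-.15,.020],Rdown(.66))"
```

```text
t 4.45 shift [-0.0019 -0.0003 -0.0005] rot [0.01 0.   0.03] pos [ 0.4941 -0.1483  0.0195] F [ 0.2 -0.1  0.5] q [-0.4   0.14  1.72  0.    1.28 -1.06] w 0.0941
```

Good. Close.

Emit:
servo_tool:
  commands: [0, 0, 0, 0, 0, 0, 0.045, 0, 0, 0, 0, 0, 0, 0.045, 0, 0, 0, 0, 0, 0, 0.045, 0, 0, 0, 0, 0, 0, 0.045, 0, 0, 0, 0, 0, 0, 0.045, 0, 0, 0, 0, 0, 0, 0.045]

```text
time: 5.2
tool_pos: [0.494, -0.1482, 0.0194]
ee_rot: [3.142, -0.0, 2.231]
wrist_force: [0.2, 0.1, -0.2]
width: 0.055
finger_force: 30.0
```

Emit:
servo_tool:
  commands: [0, 0, -0.02, 0, 0, 0, 0.045, 0, 0, -0.06, 0, 0, 0, 0.045, 0, 0, -0.12, 0, 0, 0, 0.045, 0, 0, -0.14, 0, 0, 0, 0.045, 0, 0, -0.14, 0, 0, 0, 0.045]

```text
time: 5.82
tool_pos: [0.4951, -0.1487, 0.1616]
ee_rot: [3.139, 0.004, 2.231]
wrist_force: [-0.1, 0.3, -1.8]
width: 0.0546
finger_force: 30.0
```

```bash
python3 -c "
from mv import *
rel(trayp(0,0,.10),Rtray); print(trayp(0,0,.1))"
```

```text
t 5.83 shift [0.1942 0.1983 0.0206] rot [ 22.6  -12.98 -59.84] pos [ 0.4951 -0.1487  0.1616] F [-0.1  0.3 -1.8] q [-0.4   0.03  1.54  0.    1.57 -1.06] w 0.0546
[0.5326512  0.12628223 0.14063078]
```

Emit:
servo_tool:
  commands: [0.03, 0.03, -0.01, 4, -2, -10, 0.045, 0.07, 0.07, -0.01, 8, -4.5, -20, 0.045, 0.11, 0.11, -0.01, 12, -6.5, -30, 0.045, 0.15, 0.15, 0, 15, -9, -40, 0.045, 0.18, 0.18, 0.01, 19, -11, -50, 0.045, 0.194, 0.198, 0.0206, 22.6, -13, -59.8, 0.045, 0.194, 0.198, 0.0206, 22.6, -13, -59.8, 0.045, 0.194, 0.198, 0.0206, 22.6, -13, -59.8, 0.045, 0.194, 0.198, 0.0206, 22.6, -13, -59.8, 0.045, 0.194, 0.198, 0.0206, 22.6, -13, -59.8, 0.045]

```text
time: 7.08
tool_pos: [0.5317, 0.1252, 0.1396]
ee_rot: [-2.708, -0.002, -2.994]
wrist_force: [-0.4, -0.4, -0.8]
width: 0.0547
finger_force: 30.0
```

```bash
python3 -c "
from mv import *
I=[]
for n,b in (('side',(270,110,100,110)),('top',(230,140,110,110))):
  s=snapshot(n); x,y,w,h=b; I.append(s['img'][y:y+h,x:x+w])
rel(trayp(0,0,.06),Rtray)
cv2.imwrite('pics/pp.png',cv2.resize(np.hstack(I),None,fx=3.7,fy=3.7,interpolation=2))"
```

```text
t 7.17 shift [-0.0013 -0.0001  0.0387] rot [ 0.14 -0.19 -0.08] pos [0.5316 0.1256 0.1394] F [ 1.3  0.5 -1.5] q [ 0.38  0.19  1.47 -0.42  1.59 -1.32] w 0.0547
```

View pics/pp.png

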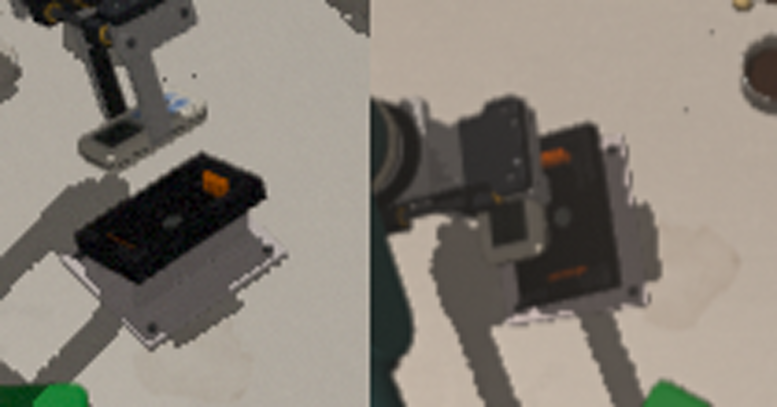

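```bash
cat > chk.py <<'E'
from fit import *
o=robot.get_obs(); M=R.from_euler('xyz',o["ee_rot"]).as_matrix()
B=np.c_[-M[:,1],M[:,0]*-1,-M[:,2]]; B[:,1]=np.cross(B[:,2],B[:,0])
im=S["side"]["img"][110:220,270:370]; im=cv2.resize(im,None,fx=6,fy=6,interpolation=2)
for d,c in((0,(0,0,255)),):
    t=o["tool_pos"]+M[:,2]*.0200
    for Q in(rr(.056,.1,.013),rr(.05,.094,0),np.array([[0,-.05,.017],[0,.05,.017]])):
        u=((proj(S["side"],Q@B.T+t)-[270,110]+.5)*6-.5).round().astype(int); cv2.polylines(im,[u],True,c,1)
    for y in(-.05,.05): print(y,proj(S["side"],np.array([[0,y,.013]])@B.T+t))
    print("dpx per mm along y",proj(S["side"],np.array([[0,.01,.013],[0,0,.013]])@B.T+t).ptp(0) if 0 else np.diff(proj(S["side"],np.array([[0,0,.013],[0,.01,.013]])@B.T+t),axis=0)/10)
cv2.imwrite("pics/chk.png",im[0:420,50:480])
E
python3 chk.py
```

```text
-0.05 [[292.52931063 152.20955397]]
0.05 [[319.82534994 135.86510284]]
dpx per mm along y [[ 0.27220268 -0.1629908 ]]
```

View pics/chk.png

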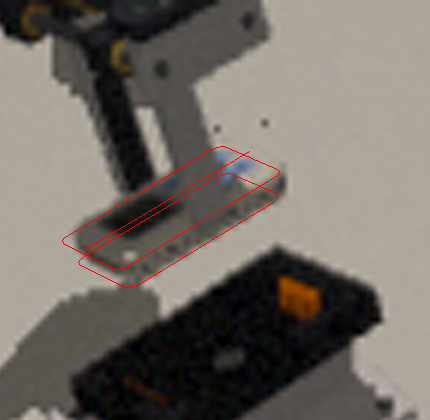

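The timer is level with the tray and sits about 2–3 mm toward tray +y relative to the jaws (crop ≈(175,220)). I correct that with +1 mm tool x and descend.

Emit:
servo_tool:
  commands: [0.001, 0, 0.02, 0, 0, 0, 0.045, 0.001, 0, 0.04, 0, 0, 0, 0.045, 0.001, 0, 0.053, 0, 0, 0, 0.045, 0.001, 0, 0.053, 0, 0, 0, 0.045, 0.001, 0, 0.053, 0, 0, 0, 0.045, 0.001, 0, 0.053, 0, 0, 0, 0.045]

```text
time: 8.02
tool_pos: [0.5341, 0.1046, 0.0917]
ee_rot: [-2.708, -0.002, -2.991]
wrist_force: [-0.0, -0.2, -0.8]
width: 0.0544
finger_force: 30.0
```

```bash
python3 -c "
from mv import *
rel(trayp(0,-.0025,.045),Rtray)"
```

```text
t 8.03 shift [ 0.0006 -0.0011  0.0015] rot [ 0.14 -0.1   0.02] pos [0.5341 0.1046 0.0917] F [-0.  -0.2 -0.8] q [ 0.35  0.21  1.55 -0.43  1.48 -1.32] w 0.0544
```

Emit:
servo_tool:
  commands: [0, -0.001, 0.004, 0, 0, 0, 0.045, 0, -0.001, 0.008, 0, 0, 0, 0.045, 0, -0.001, 0.011, 0, 0, 0, 0.045, 0, -0.001, 0.012, 0, 0, 0, 0.045, 0, -0.001, 0.012, 0, 0, 0, 0.045]

```text
time: 8.65
tool_pos: [0.5343, 0.0982, 0.0802]
ee_rot: [-2.707, -0.004, -2.992]
wrist_force: [0.2, -0.0, -1.0]
width: 0.0544
finger_force: 30.0
```

```bash
python3 -c "
from mv import *
rel(trayp(0,-.0025,.028),Rtray)
I=[]
for n,b in (('side',(270,110,100,110)),('top',(230,140,110,110))):
  s=snapshot(n); x,y,w,h=b; I.append(s['img'][y:y+h,x:x+w])
cv2.imwrite('pics/pq.png',cv2.resize(np.hstack(I),None,fx=3.7,fy=3.7,interpolation=2))"
```

```text
t 8.65 shift [-0.0001 -0.0002  0.0054] rot [ 0.12 -0.22  0.05] pos [0.5343 0.0982 0.0802] F [ 0.2 -0.  -1. ] q [ 0.34  0.22  1.56 -0.43  1.46 -1.32] w 0.0544
```

Emit:
servo_tool:
  commands: [0, 0, 0.0015, 0, 0, 0, 0.045, 0, 0, 0.003, 0, 0, 0, 0.045, 0, 0, 0.004, 0, 0, 0, 0.045, 0, 0, 0.005, 0, 0, 0, 0.045, 0, 0, 0.005, 0, 0, 0, 0.045]

```text
time: 9.38
tool_pos: [0.5346, 0.0962, 0.0757]
ee_rot: [-2.707, -0.004, -2.992]
wrist_force: [-0.6, -0.2, -1.3]
width: 0.0549
finger_force: 30.0
```

```bash
python3 -c "
from mv import *
rel(trayp(0,-.0025,.028),Rtray); print(TA.T@robot.get_obs()['wrist_force'], TA.T@(robot.get_obs()['tool_pos']-TO))"
```

```text
t 9.38 shift [-0.0001 -0.0002  0.0004] rot [ 0.12 -0.21  0.05] pos [0.5346 0.0962 0.0757] F [-0.6 -0.2 -1.3] q [ 0.33  0.22  1.57 -0.43  1.45 -1.32] w 0.0549
[-0.46058552 -0.60881602 -1.25730506] [-0.0002091  -0.00260282  0.02843309]
```

Emit:
servo_tool:
  commands: [0, 0, 0.001, 0, 0, 0, 0.045, 0, 0, 0.002, 0, 0, 0, 0.045, 0, 0, 0.002, 0, 0, 0, 0.045]

```text
time: 9.75
tool_pos: [0.5347, 0.0955, 0.0742]
ee_rot: [-2.708, -0.003, -2.992]
wrist_force: [-2.7, 1.7, 0.6]
width: 0.0549
finger_force: 30.0
```

Emit:
servo_tool:
  commands: [0, 0, 0.001, 0, 0, 0, 0.045, 0, 0, 0.0015, 0, 0, 0, 0.045, 0, 0, 0.0015, 0, 0, 0, 0.045]

```text
time: 10.12
tool_pos: [0.5352, 0.0951, 0.0732]
ee_rot: [-2.708, -0.002, -2.991]
wrist_force: [-3.9, 1.8, 5.4]
width: 0.0546
finger_force: 30.8
```

```bash
python3 -c "
from mv import *
rel(trayp(0,-.0025,.025),Rtray); print(TA.T@robot.get_obs()['wrist_force'], TA.T@(robot.get_obs()['tool_pos']-TO))
I=[]
for n,b in (('side',(275,130,80,70)),('top',(250,160,80,70))):
  s=snapshot(n); x,y,w,h=b; I.append(s['img'][y:y+h,x:x+w])
cv2.imwrite('pics/pr.png',cv2.resize(np.hstack(I),None,fx=5,fy=5,interpolation=2))"
```

```text
t 10.12 shift [ 0.0003 -0.0002  0.0007] rot [ 0.14 -0.14  0.03] pos [0.5352 0.0951 0.0732] F [-3.9  1.8  5.4] q [ 0.33  0.22  1.57 -0.43  1.44 -1.31] w 0.0546
[ 0.13306841 -3.54531885  5.94225332] [-0.00019469 -0.00220641  0.02571931]
```

View pics/pr.png

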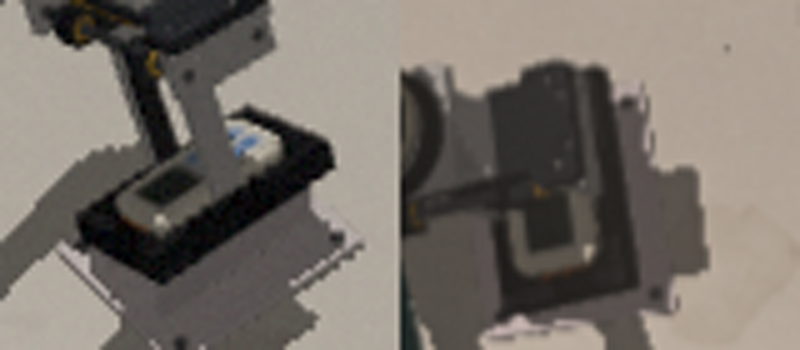

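The timer sits in the mouth on the grips (side crop ≈(200,180)), pressing slightly on the +y grip. I nudge it, release and back off.

Emit:
servo_tool:
  commands: [0.001, 0, 0.001, 0, 0, 0, 0.045, 0.001, 0, 0.001, 0, 0, 0, 0.045, 0.001, 0, 0, 0, 0, 0, 0.08, 0.001, 0, -0.001, 0, 0, 0, 0.08, 0.001, 0, -0.001, 0, 0, 0, 0.08, 0.001, 0, -0.02, 0, 0, 0, 0.08, 0.001, 0, -0.05, 0, 0, 0, 0.08, 0.001, 0, -0.05, 0, 0, 0, 0, 0.001, 0, -0.05, 0, 0, 0, 0, 0.001, 0, -0.05, 0, 0, 0, 0]

```text
time: 11.48
tool_pos: [0.5301, 0.1147, 0.1164]
ee_rot: [-2.707, -0.006, -2.992]
wrist_force: [-0.2, -0.6, 0.0]
width: 0.0535
finger_force: 0.0
```

```bash
python3 -c "
from mv import *
rel(trayp(0,0,.045),Rtray); print(TA.T@(robot.get_obs()['tool_pos']-TO))
I=[]
for n,b in (('side',(275,130,80,70)),('top',(250,160,80,70))):
  s=snapshot(n); x,y,w,h=b; I.append(s['img'][y:y+h,x:x+w])
cv2.imwrite('pics/ps.png',cv2.resize(np.hstack(I),None,fx=5,fy=5,interpolation=2))"
```

```text
t 11.47 shift [-0.0044 -0.0002  0.0284] rot [ 0.08 -0.35  0.08] pos [0.5301 0.1147 0.1164] F [-0.2 -0.6  0. ] q [ 0.37  0.2   1.51 -0.42  1.54 -1.32] w 0.0535
[-0.00014056 -0.00422487  0.07338235]
```

View pics/ps.png

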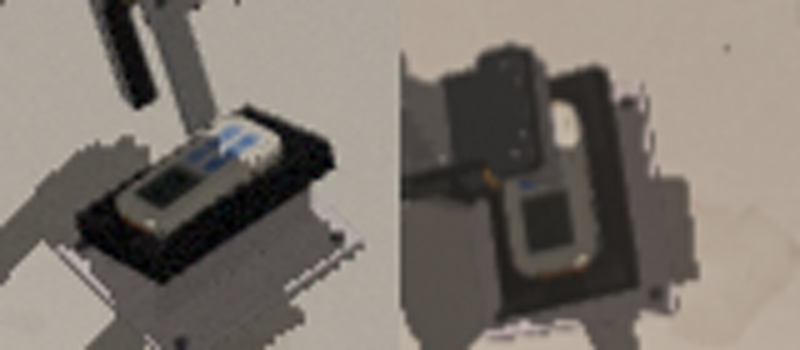

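The timer is in the mouth, level and about flush-parallel with the rim (side crop ≈(200,180)). Next I press at the centre with closed fingers.

Emit:
servo_tool:
  commands: [-0.004, 0, 0.015, 0, 0, 0, 0, -0.004, 0, 0.028, 0, 0, 0, 0, -0.004, 0, 0.03, 0, 0, 0, 0, -0.004, 0, 0.03, 0, 0, 0, 0, -0.004, 0, 0.03, 0, 0, 0, 0, -0.004, 0, 0.03, 0, 0, 0, 0]

```text
time: 12.32
tool_pos: [0.5369, 0.1038, 0.0913]
ee_rot: [-2.708, -0.002, -2.991]
wrist_force: [-0.3, -0.3, -0.4]
width: 0.0006
finger_force: 0.0
```

```bash
cat > st.py <<'E'
from mv import *
o=robot.get_obs(); print(round(float(o['time']),2),"tray pos mm",np.round(1e3*TA.T@(o['tool_pos']-TO),1),"tip z",round(1e3*((TA.T@(o['tool_pos']-TO))[2]-.011),1),"F",np.round(TA.T@o['wrist_force'],1),"w",np.round(o['width'],4))
E
python3 st.py
```

```text
12.32 tray pos mm [-0.1  0.8 45.6] tip z 34.6 F [ 0.  -0.3 -0.5] w 0.0006
```

Emit:
servo_tool:
  commands: [0, 0, 0.006, 0, 0, 0, 0, 0, 0, 0.009, 0, 0, 0, 0, 0, 0, 0.011, 0, 0, 0, 0, 0, 0, 0.0125, 0, 0, 0, 0, 0, 0, 0.0135, 0, 0, 0, 0]

```text
time: 12.95
tool_pos: [0.538, 0.0989, 0.0801]
ee_rot: [-2.709, -0.001, -2.991]
wrist_force: [-3.0, 5.6, 9.0]
width: 0.0003
finger_force: 5.3
```

```bash
python3 st.py
```

```text
12.95 tray pos mm [-0.3  1.2 33.3] tip z 22.3 F [-1.6 -2.1 10.7] w 0.0003
```

Emit:
servo_tool:
  commands: [0, 0, 0.0015, 0, 0, 0, 0, 0, 0, 0.003, 0, 0, 0, 0, 0, 0, 0.004, 0, 0, 0, 0, 0, 0, 0.004, 0, 0, 0, 0]

```text
time: 13.45
tool_pos: [0.5383, 0.097, 0.0756]
ee_rot: [-2.709, -0.001, -2.991]
wrist_force: [-0.9, 4.5, 6.9]
width: 0.0004
finger_force: 3.6
```

```bash
python3 st.py
```

```text
13.45 tray pos mm [-0.5  1.2 28.5] tip z 17.5 F [-1.3 -0.2  8.2] w 0.0004
```

Emit:
servo_tool:
  commands: [0, 0, 0.001, 0, 0, 0, 0, 0, 0, 0.002, 0, 0, 0, 0, 0, 0, 0.003, 0, 0, 0, 0, 0, 0, 0.003, 0, 0, 0, 0]

```text
time: 13.95
tool_pos: [0.5384, 0.097, 0.0755]
ee_rot: [-2.71, -0.0, -2.992]
wrist_force: [-6.3, 8.8, 15.5]
width: 0.0
finger_force: 9.4
```

```bash
python3 st.py
```

```text
13.95 tray pos mm [-0.5  1.3 28.3] tip z 17.3 F [-2.2 -4.9 18.1] w 0.0
```

Emit:
servo_tool:
  commands: [0, 0, 0.002, 0, 0, 0, 0, 0, 0, 0.002, 0, 0, 0, 0]

```text
time: 14.2
tool_pos: [0.5384, 0.0969, 0.0754]
ee_rot: [-2.711, 0.001, -2.992]
wrist_force: [-10.6, 11.3, 22.3]
width: 0.0003
finger_force: 13.3
```

```bash
python3 st.py
```

```text
14.2 tray pos mm [-0.5  1.3 28.2] tip z 17.2 F [-2.2 -8.8 25.6] w 0.0003
```

Emit:
servo_tool:
  commands: [0, 0, -0.01, 0, 0, 0, 0, 0, 0, -0.018, 0, 0, 0, 0, 0.018, 0, -0.018, 0, 0, 0, 0, 0.036, 0, -0.018, 0, 0, 0, 0, 0.036, 0, -0.012, 0, 0, 0, 0, 0.036, 0, -0.009, 0, 0, 0, 0, 0.036, 0, -0.007, 0, 0, 0, 0, 0.036, 0, -0.0055, 0, 0, 0, 0, 0.036, 0, -0.0055, 0, 0, 0, 0]

```text
time: 15.32
tool_pos: [0.5024, 0.0911, 0.0756]
ee_rot: [-2.707, -0.003, -2.992]
wrist_force: [-0.3, 0.2, 0.9]
width: 0.0003
finger_force: 0.3
```

```bash
python3 st.py
```

```text
15.32 tray pos mm [ -0.1 -35.1  28.3] tip z 17.3 F [ 0.1 -0.3  0.9] w 0.0003
```

Emit:
servo_tool:
  commands: [0, 0, 0.001, 0, 0, 0, 0, 0, 0, 0.002, 0, 0, 0, 0, 0, 0, 0.003, 0, 0, 0, 0, 0, 0, 0.0045, 0, 0, 0, 0, 0, 0, 0.0045, 0, 0, 0, 0]

```text
time: 15.95
tool_pos: [0.5027, 0.091, 0.0753]
ee_rot: [-2.709, -0.0, -2.992]
wrist_force: [-8.0, 7.2, 16.6]
width: 0.0005
finger_force: 9.5
```

```bash
python3 st.py
```

```text
15.95 tray pos mm [ -0.1 -34.9  28. ] tip z 17.0 F [-0.5 -6.8 18.5] w 0.0005
```

Emit:
servo_tool:
  commands: [0, 0, -0.012, 0, 0, 0, 0, 0, 0, -0.02, 0, 0, 0, 0, -0.035, 0, -0.02, 0, 0, 0, 0, -0.07, 0, -0.02, 0, 0, 0, 0, -0.07, 0, -0.014, 0, 0, 0, 0, -0.07, 0, -0.01, 0, 0, 0, 0, -0.07, 0, -0.007, 0, 0, 0, 0, -0.07, 0, -0.005, 0, 0, 0, 0, -0.07, 0, -0.004, 0, 0, 0, 0, -0.07, 0, -0.004, 0, 0, 0, 0]

```text
time: 17.2
tool_pos: [0.571, 0.102, 0.0759]
ee_rot: [-2.708, -0.003, -2.991]
wrist_force: [-2.7, 2.9, 4.8]
width: 0.0005
finger_force: 3.2
```

```bash
python3 st.py
```

```text
17.2 tray pos mm [-0.3 34.3 28.8] tip z 17.8 F [-0.9 -2.2  5.7] w 0.0005
```

Emit:
servo_tool:
  commands: [0, 0, 0.001, 0, 0, 0, 0, 0, 0, 0.002, 0, 0, 0, 0, 0, 0, 0.003, 0, 0, 0, 0, 0, 0, 0.004, 0, 0, 0, 0, 0, 0, 0.004, 0, 0, 0, 0]

```text
time: 17.82
tool_pos: [0.5712, 0.1019, 0.0758]
ee_rot: [-2.71, -0.001, -2.992]
wrist_force: [-9.3, 8.1, 19.9]
width: 0.0004
finger_force: 10.4
```

```bash
python3 st.py
```

```text
17.82 tray pos mm [-0.3 34.4 28.6] tip z 17.6 F [-0.2 -8.  22. ] w 0.0004
```

Emit:
servo_tool:
  commands: [0, 0, 0.001, 0, 0, 0, 0, 0, 0, 0.002, 0, 0, 0, 0, 0, 0, 0.002, 0, 0, 0, 0, 0, 0, 0.002, 0, 0, 0, 0]

```text
time: 18.32
tool_pos: [0.5712, 0.1018, 0.0758]
ee_rot: [-2.71, 0.0, -2.992]
wrist_force: [-13.5, 10.8, 24.7]
width: 0.0002
finger_force: 13.9
```

```bash
python3 st.py
```

```text
18.32 tray pos mm [-0.2 34.5 28.5] tip z 17.5 F [ -1.1 -11.7  27.8] w 0.0002
```

Emit:
servo_tool:
  commands: [0, 0, -0.012, 0, 0, 0, 0, 0, 0, -0.03, 0, 0, 0, 0, 0, 0, -0.08, 0, 0, 0, 0, 0, 0, -0.14, 0, 0, 0, 0, 0, 0.05, -0.19, 0, 0, 0, 0, 0, 0.1, -0.22, 0, 0, 0, 0, 0, 0.15, -0.22, 0, 0, 0, 0, 0, 0.15, -0.22, 0, 0, 0, 0]

```text
time: 19.32
tool_pos: [0.5365, 0.3279, 0.2024]
ee_rot: [-2.706, -0.008, -2.987]
wrist_force: [-0.2, -0.1, -0.2]
width: 0.0005
finger_force: 0.0
```

```bash
python3 st.py; python3 - <<'E'
from fit import *
p=[.539,.0845,-1.42]; A,t=tray(p); I=[]
for n,b in (('side',(282,140,70,60)),('top',(255,165,60,60))):
    s=S[n]; x,y,w,h=b; I.append(cv2.resize(s['img'][y:y+h,x:x+w],None,fx=6,fy=6,interpolation=2))
cv2.imwrite('pics/fin.png',np.hstack(I))
E
```

```text
19.32 tray pos mm [-154.    34.1  240. ] tip z 229.0 F [-0.  -0.2 -0.2] w 0.0005
```

View pics/fin.png

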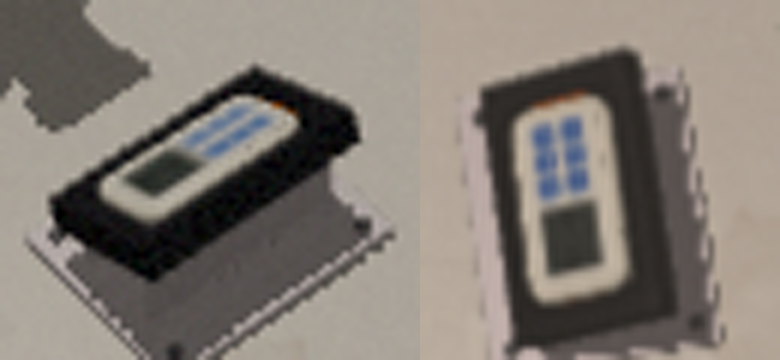

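The timer lies in the recess with its face apparently level with the rim (side crop ≈(200,155), top ≈(570,200)). The +y end read 0.5 mm high, so I touch the rim there for reference and press the end once more.

Emit:
servo_tool:
  commands: [-0.028, -0.05, 0.04, 0, 0, 0, 0, -0.028, -0.1, 0.08, 0, 0, 0, 0, -0.028, -0.15, 0.12, 0, 0, 0, 0, -0.028, -0.154, 0.17, 0, 0, 0, 0, -0.028, -0.154, 0.2, 0, 0, 0, 0, -0.028, -0.154, 0.205, 0, 0, 0, 0, -0.028, -0.154, 0.205, 0, 0, 0, 0, -0.028, -0.154, 0.205, 0, 0, 0, 0]

```text
time: 20.42
tool_pos: [0.6002, 0.1065, 0.0868]
ee_rot: [-2.708, 0.0, -2.991]
wrist_force: [-0.2, -0.1, 0.7]
width: 0.0005
finger_force: 0.0
```

```bash
python3 st.py
```

```text
20.43 tray pos mm [ 4.2 63.8 38.6] tip z 27.6 F [ 0.4 -0.2  0.6] w 0.0005
```

Emit:
servo_tool:
  commands: [0, 0.002, 0.004, 0, 0, 0, 0, 0, 0.002, 0.007, 0, 0, 0, 0, 0, 0.002, 0.009, 0, 0, 0, 0, 0, 0.002, 0.0105, 0, 0, 0, 0, 0, 0.002, 0.012, 0, 0, 0, 0, 0, 0.002, 0.013, 0, 0, 0, 0]

```text
time: 21.18
tool_pos: [0.5994, 0.1047, 0.0767]
ee_rot: [-2.71, -0.001, -2.992]
wrist_force: [-9.5, 9.4, 19.7]
width: 0.0003
finger_force: 11.2
```

```bash
python3 st.py
```

```text
21.18 tray pos mm [ 1.4 62.7 28.8] tip z 17.8 F [-1.4 -8.  22.3] w 0.0003
```

The rim reads 17.8 mm under the same load, on the same line as the timer's 17.0 / 17.2 / 17.6. The tilt is therefore a measuring bias and the face is flush. I retreat and hand in.

Emit:
servo_tool:
  commands: [0, 0, -0.02, 0, 0, 0, 0, 0, 0, -0.06, 0, 0, 0, 0, 0, 0, -0.12, 0, 0, 0, 0, 0, 0, -0.12, 0, 0, 0, 0]

```text
time: 21.68
tool_pos: [0.5949, 0.1545, 0.1871]
ee_rot: [-2.71, 0.008, -2.989]
wrist_force: [0.5, 0.6, -0.4]
width: 0.0006
finger_force: 0.0
```

```bash
python3 -c "
from mv import *
import st
print(close_job())"
```

```text
21.68 tray pos mm [  2.8  65.8 150. ] tip z 139.0 F [-0.6  0.6 -0.1] w 0.0006
the job is handed in; nothing more can be done
None
```

The white brew timer is in the black stand, face up, pressed to the recess floor and flush with the rim within about 0.2 mm by touch; I handed the job in at about 22 s without touching the bowl, cup or tamper.

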